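Slip-angle test on a tilt plate

TASK

Find the angle at which the black adapter slips on the tilt plate: lift the plate gently by its bar handle, without squeezing it hard, jerking it or touching what lies on it, until the adapter slides down to the blue stop, and halt before the red tape roll beside it slides as well. Leave the plate standing at that angle, then note the angle by swinging the red pointer down until it is in line with the plate, and let go, leaving everything else on the bench alone.

Things in the scene. Friction and masses are not known exactly. Their poses are not given: they have to be found in the camera images.
- stand: Grey tilt-plate tester, fixed to the bench: base 190 (x) x 270 (y) x 12 mm, cheeks 74 mm high carrying the hinge at its left (+y) end, rest post, and on its near side (-x) an aluminium arc scale, 112 mm radius about the hinge. Origin on the bench under its middle, 110 mm from the hinge line; z up, -y points from the hinge to the plate's handle, at the right
- plate (a joint): Angle of the tilt plate in rad: 0 level (the start), grows as the handle end is lifted, limit 0.75. Aluminium, 140 x 240 x 8 mm, reaching 225 mm from the hinge; a blue stop bar, 16 mm high, crosses its hinge end, upslope face 20 mm from the hinge. A friction brake (0.8 N m) holds it at any angle when let go; lifting at the handle takes about 5 to 7 N
- plate_hinge (a point): Middle of the plate's hinge line, 55 mm above the bench, in the middle of the plate's thickness (its upper face is 4 mm above); axes turn with the plate: x along the hinge line, -y up along the plate to the handle (things on the plate have negative y), z out of its upper face
- plate_handle (a point): Middle of the handle: black round bar 12 mm thick, parallel to the hinge line, 270 mm from it; 82 mm free between its two side arms, 39 mm between bar and plate edge; 55 mm above the bench at the start. It may turn between the fingers. Its sleeve is soft: grip with at most 35 N; with under about 10 N the bar may slip out
- pointer (a joint): Angle of the red pointer in rad, counted like plate about the same hinge line: equal values mean that it is in line with the plate. Starts between 1.0 and 1.4 (nearly upright); can go from 0 to 1.5; stays where it is left (brake of about 0.25 N m: 1.5 N at the pin)
- pointer_hub (a point): Pivot of the pointer, on the plate's hinge line extended, 102 mm from the middle of the plate on the near side (-x of the stand); axes turn with the pointer: -y along the pointer towards its pin, x along the hinge line
- pointer_pin (a point): Where to take the pointer: a black pin 10 mm thick at its end, 190 mm from the pivot, sticking out 48 mm towards the robot (-x), parallel to the hinge line; this point lies on the pin's axis 32 mm out from the pointer's middle plane (the pointer is a flat red strip 8 mm wide)
- adapter: Black video adapter block with a metal plug, 30 x 67 x 16 mm, loose on the plate beside the tape roll (either may be the nearer one), length (its y) along the slope, 158 to 173 mm from the hinge line. How slippery it is varies: it slips at some plate angle between 0.2 and 0.43 rad. Origin in the middle of its underside, which comes to lie about 53 mm from the hinge line at the stop
- tape_roll: Red roll of insulating tape, 67 mm across, 19 mm high, lying flat on the plate beside the adapter, its middle 158 to 173 mm from the hinge line. It grips the plate better than the adapter and slips at an angle about a third steeper. Origin at the middle of its underside
- red_screwdriver: Bystander: red-handled screwdriver, 26 x 199 x 26 mm, loose on the bench near the front edge; origin under its middle
- orange_terminal: Bystander: orange terminal block, 10 x 48 x 36 mm, loose on the bench to the right; origin under its middle
- yellow_relay: Bystander: yellow relay, 28 x 16 x 35 mm, loose on the bench to the right; origin under its middle
- mouse: Bystander: black computer mouse, 108 x 62 x 38 mm, loose near the bench's front edge; origin under its middle. Left of it lies a keyboard; behind that stands a large monitor (top 0.4 m above the bench, right edge at y = 0.08, screen at x = 0.71): keep the arm clear of it
There are look-alikes about, which are no part of the job. There is more than one size of the adapter; the job needs the smaller. Several things have the shape of the tape_roll; the one meant has the colours described above.

How it is judged:
By the outcome, as a careful person would: the job done as asked, in the order asked, and still so for the second after the job is handed in, with the robot touching nothing.
It also fails if it takes over 72 s, if anything falls off the work surface, if the arm or the gripper's body presses on something with over 40 N, if the wrist force passes 120 N, or if a joint passes its speed limit or range.

ROBOT

A 7-joint arm with a two-finger parallel gripper is mounted at the origin on a cart in front of the work surface, level with it; the furniture and walls round the work are solid. World frame = base frame: x ahead of the robot, y to its left, z up, the work surface at z = 0. Lengths are in m, angles in rad, forces in N, time in s.
With the tool pointing down it reaches from about 0.425 to 0.95 m from the base axis. Payload 4.7 kg.
Tool frame: the origin (TCP) lies at the very end of the fingers, on their centre line; the grasp point (between the pads) lies 19 mm behind it; z points along the fingers, y is the direction in which the jaws open and shut (so a half turn about z gives the same grasp; the last joint's range is limited). The gripper opens to 87 mm and grips with 3 to 60 N. Pads are 19 mm wide; open, the fingers measure 117 mm over their backs; the gripper's body (75 mm by 190 mm) begins 51 mm behind the grasp point.
Start: joints at [1.232, 0.469, -0.049, 1.532, 0.024, 1.141, -0.082], TCP at [0.206, -0.643, 0.223] pointing down, gripper open.
Joint ranges: [-2.59, 2.59], [-0.33, 1.99], [-1.39, 1.29], [0.1, 2.45], [-1.04, 4.18], [0.21, 1.99], [-2.66, 2.66]. Speed limits (rad/s): [2.57, 2.57, 3.14, 3.14, 3.14, 3.14, 3.14].

INTERFACE

Orientations are given as a unit quaternion [w, x, y, z].
In Python, from bench import ctrl gives the robot as it stands.
- The arm moves only by the tool move_arm, never from a script. Its argument "increments" is a list of rows, each an object with "gripper": the finger opening in m, from 0 to 0.087; "delta_pos": the shift along the world's x, y, z in m, a list of three; "twist": the turn about the world's z in rad. In form: [{"gripper": gripper, "delta_pos": [x, y, z], "twist": twist}, ...]. A call has 1 to 10 rows; each row is the pose to reach, as a shift and turn from the pose commanded when the call began; what a row does not reach only later rows make up. A row lasts 1/8 s, in which the tool goes at most 62.5 mm and 10.7 degrees, less where a joint would pass 70% of its speed; a pose out of reach is approached as far as the arm can. A call with a gripper value outside its range is refused whole. The fingers move at their own pace and stop on an object; "newtons" is the grip in N (left out, the last holds). Time passes only in rows, so rows that repeat a pose let the fingers close. It gives the time, the measured TCP pose, the force and the opening at its end, in the units of the state.
- ctrl.get_obs(): the state, without advancing time (a new reading comes with each control period).
- ctrl.get_image(name): name is "side" or "top" or "wrist"; returns (picture, depth): 400x640x3 uint8, blue, green, red; 400x640 float32, m along the optical axis (not along the pixel's ray), 0 where there is no reading.
- ctrl.camera_model(name): a dict with "fx", "fy", "cx", "cy" (pixels), "world_from_camera" (4x4, takes a point from camera to world coordinates); the wrist camera has in their place "T_tool_cam" (4x4, takes a point from camera to tool coordinates, whose origin is the TCP and whose axes are the flange's). Camera axes: x right, y up, looking along -z (the intrinsics and any distortion apply to the point x, -y, -z); pixel columns grow to the right and rows downward; lengths in m; the calibration is good to about 2 mm. A picture is of the moment at which its call begins: read the wrist's pose just before it. camera_model takes no time and is no camera call.
- ctrl.job_done(): hands the job in, once; it reports no verdict.
The state is a dict: "t": time; "joint_pos": joint angles; "joint_velocities": joint speeds; "joint_torque": joint torques, N m; "ee_pos": TCP position; "tcp_rot": TCP orientation; "wrist_force": force on the tool from outside, world axes, zero at the start; "torque": the same for the moment, N m; "finger_gap": opening from 0.0 (shut) to 1.0 (fully open).
Only numpy, scipy, OpenCV 4.12 (cv2) and the standard library are available. Lean on these libraries where they do the work, as an engineer would, in place of code of your own. Each camera call takes 0.05 s, during which the arm holds its last target.

## Working session

There is one attempt and no reset: what is moved stays moved. The work goes in short steps, Python scripts to look and compute and a tool call to move; the robot and the scene stay as the last step left them, time stands still between calls to the robot, and variables do not carry over. Pictures are saved under pics/ and viewed, and the job is handed in when it is done.

Besides the shell and the picture viewer there is one more tool, called after "Request:" by a JSON object that holds its "api" and its "payload", one argument or row to a line. move_arm: Moves the arm, as the interface text tells. Its arguments: {"type":"object","properties":{"increments":{"type":"array"},"newtons":{"type":"number"}},"required":["increments"]}

```bash
mkdir -p pics; ls; python3 - <<'E'
from bench import ctrl
import cv2
o=ctrl.get_obs(); print({k:(v if not hasattr(v,'round') else v) for k,v in o.items()})
for n in("side","top","wrist"):
    im,d=ctrl.get_image(n); cv2.imwrite(f"pics/{n}0.png",im)
    import numpy as np; np.save(f"pics/{n}0.npy",d); print(n,ctrl.camera_model(n))
E
```

```text
pics
{'t': 0.0, 'joint_pos': array([ 1.23209469,  0.46942661, -0.04856731,  1.53368541,  0.02414276,
        1.14095474, -0.08229047]), 'joint_velocities': array([ 0.00082787,  0.00071812,  0.00204753, -0.00046698,  0.00041931,
       -0.00021422, -0.00113954]), 'joint_torque': array([-5.86448709e-05, -5.07979524e+01, -8.13724520e-02, -2.36158758e+01,
       -6.16322877e-02,  3.79695569e-02,  1.95371631e-04]), 'ee_pos': array([ 0.20559273, -0.64231681,  0.22151294]), 'tcp_rot': array([-9.21441429e-04,  9.88023761e-01,  1.54298922e-01, -2.03925557e-04]), 'wrist_force': array([-0.38851553,  0.69942302, -0.20382119]), 'torque': array([ 0.04831944, -0.03882059,  0.02232321]), 'finger_gap': 1.001666397047256}
side {'fx': 404.966342735056, 'fy': 404.966342735056, 'cx': 318.6128695009808, 'cy': 190.56011246063485, 'world_from_camera': array([[ 0.97242584,  0.11974918, -0.20012028,  0.35295102],
       [-0.2331814 ,  0.51322902, -0.82596756, -0.957996  ],
       [ 0.0037986 ,  0.84985652,  0.52700044,  0.57432177],
       [ 0.        ,  0.        ,  0.        ,  1.        ]])}
top {'fx': 379.10308195356555, 'fy': 379.10308195356555, 'cx': 323.99491254696477, 'cy': 197.8454458562888, 'world_from_camera': array([[ 0.00765874,  0.98014028, -0.19815744,  0.34342129],
       [-0.99985595,  0.00450436, -0.01636443, -0.16877889],
       [-0.01514686,  0.19825423,  0.98003359,  1.03802355],
       [ 0.        ,  0.        ,  0.        ,  1.        ]])}
wrist {'fx': 320.9472871039339, 'fy': 320.9472871039339, 'cx': 317.78503387254096, 'cy': 194.75049586847095, 'T_tool_cam': array([[-1.13188699e-03,  9.66887305e-01,  2.55201212e-01,
         6.90712641e-02],
       [ 9.99999048e-01,  1.29581999e-03, -4.74237509e-04,
        -7.00045988e-04],
       [-7.89229060e-04,  2.55200433e-01, -9.66887851e-01,
        -1.62358861e-01],
       [ 0.00000000e+00,  0.00000000e+00,  0.00000000e+00,
         1.00000000e+00]])}
```

View pics/side0.png

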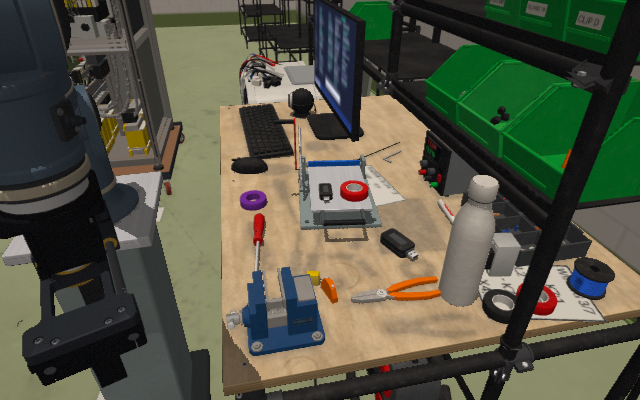

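View pics/top0.png

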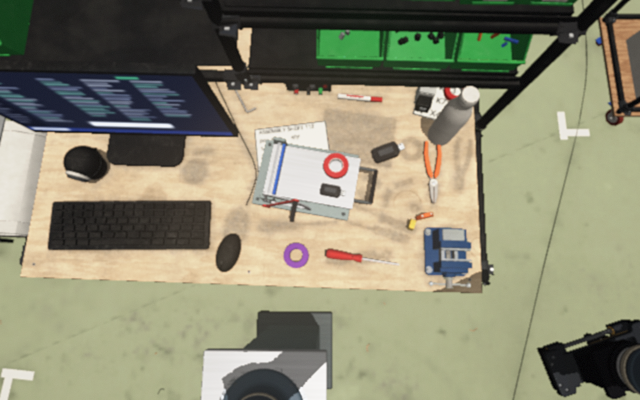

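View pics/wrist0.png

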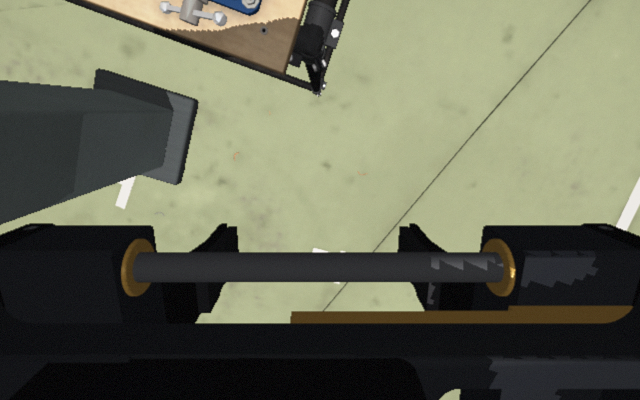

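```bash
cat > h.py <<'E'
from bench import ctrl
import numpy as np, cv2
from scipy.spatial.transform import Rotation as R
def qR(q): return R.from_quat([q[1],q[2],q[3],q[0]])
def W(n,o=None):
    m=ctrl.camera_model(n)
    if 'world_from_camera' in m: return m,np.array(m['world_from_camera'])
    T=np.eye(4);T[:3,:3]=qR(o['tcp_rot']).as_matrix();T[:3,3]=o['ee_pos']
    return m,T@m['T_tool_cam']
def px(m,T,u,v,d):
    u,v,d=map(np.asarray,(u,v,d))
    p=np.stack([(u-m['cx'])/m['fx']*d,-(v-m['cy'])/m['fy']*d,-d],-1)
    return p@T[:3,:3].T+T[:3,3]
def proj(m,T,P):
    p=(np.asarray(P)-T[:3,3])@T[:3,:3]
    return np.stack([m['cx']+m['fx']*p[...,0]/-p[...,2], m['cy']-m['fy']*p[...,1]/-p[...,2]],-1)
def cloud(m,T,d):
    v,u=np.mgrid[:d.shape[0],:d.shape[1]]
    return px(m,T,u,v,d)
def crop(im,u0,u1,v0,v1,s,fn):
    cv2.imwrite(fn,cv2.resize(im[v0:v1,u0:u1],None,fx=s,fy=s,interpolation=cv2.INTER_CUBIC))
E
python3 - <<'E'
from h import *
t=cv2.imread('pics/top0.png');s=cv2.imread('pics/side0.png')
crop(t,235,435,110,250,4,'pics/t0c.png');crop(s,280,440,110,250,5,'pics/s0c.png')
m,T=W('top');d=np.load('pics/top0.npy');P=cloud(m,T,d)
for u,v in [(300,160),(310,180),(340,205),(300,195),(368,170),(366,200),(374,186),(350,160),(260,200),(330,190),(336,158),(293,215)]:
    print(u,v,P[v,u].round(3))
E
```

```text
300 160 [ 0.644 -0.087  0.061]
310 180 [ 0.59  -0.115  0.058]
340 205 [ 0.522 -0.194  0.063]
300 195 [ 0.549 -0.089  0.059]
368 170 [ 0.618 -0.269  0.058]
366 200 [ 0.547 -0.268  0.002]
374 186 [ 0.574 -0.284  0.059]
350 160 [ 0.645 -0.221  0.06 ]
260 200 [0.544 0.026 0.011]
330 190 [ 0.559 -0.168  0.077]
336 158 [ 0.645 -0.184  0.079]
293 215 [ 0.47  -0.088  0.221]
```

View pics/t0c.png

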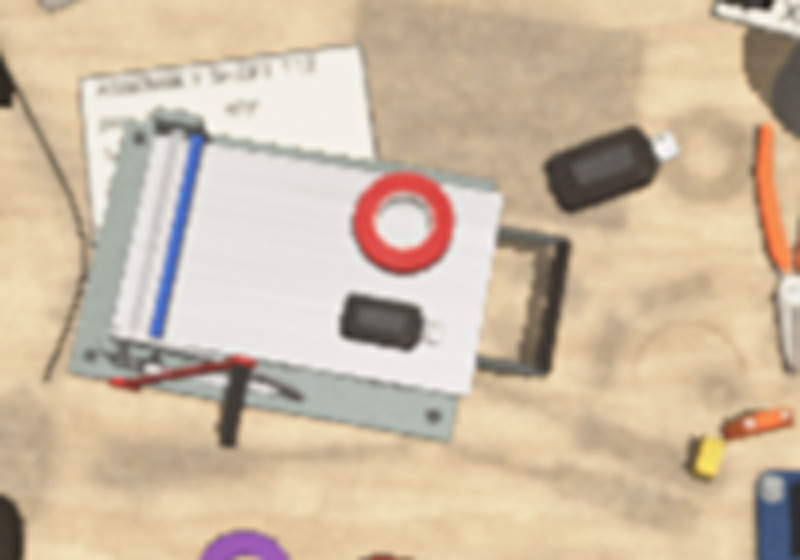

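View pics/s0c.png

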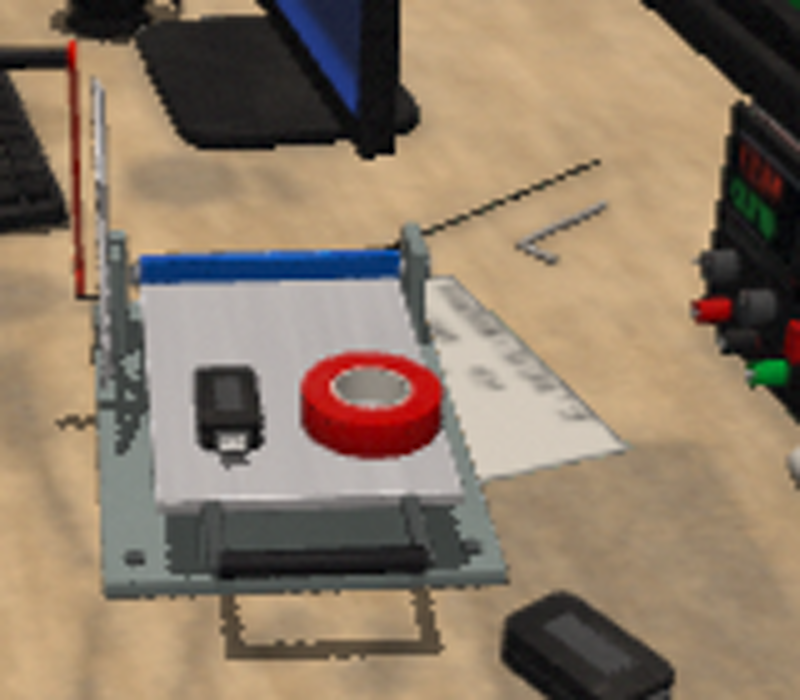

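Top view candidates: the adapter is the small one on the plate, pixel (330,190). The look-alike is the larger one on the bench at (386,151). The tape roll is the red one on the plate at (336,166); the look-alikes are the purple roll at (296,255) and the red and black rolls by the bottle at about (450,92). The crop confirms the choice: the small black adapter is on the near side and the red roll on the far side. Next I'll fit the stand.

```bash
python3 - <<'E'
from h import *
m,T=W('top');d=np.load('pics/top0.npy');P=cloud(m,T,d);t=cv2.imread('pics/top0.png')
v,u=np.mgrid[:400,:640]
reg=(u>250)&(u<365)&(v>130)&(v<225)&(d>0)
k=reg&(t.min(2)>165)&(abs(P[...,2]-.059)<.012)
k=cv2.morphologyEx(k.astype(np.uint8),cv2.MORPH_CLOSE,np.ones((9,9)))
q=P[(k>0)&(abs(P[...,2]-.06)<.03)]
print(len(q),np.median(q[:,2]))
print(cv2.minAreaRect((q[:,:2]*1000).astype(np.float32)))
# blue stop
b=t.astype(int);k=reg&(b[...,0]-b[...,2]>60); q=P[k]; print('blue',len(q),cv2.minAreaRect((q[:,:2]*1000).astype(np.float32)),np.median(q[:,2]))
k=(u>350)&(u<385)&(v>160)&(v<210)&(P[...,2]>.045)&(P[...,2]<.075)&(t.max(2)<90)
q=P[k];print('handle',len(q)); print(cv2.minAreaRect((q[:,:2]*1000).astype(np.float32)),q[:,2].mean())
# bar only: right-most
for n,u0,u1,v0,v1 in[('ad',318,346,180,198)]:
    k=(u>u0)&(u<u1)&(v>v0)&(v<v1)&(P[...,2]>.068);q=P[k];print(n,q.mean(0),cv2.minAreaRect((q[:,:2]*1000).astype(np.float32)))
k=reg&(b[...,2]-b[...,1]>90)&(P[...,2]<.1)&(u>315);q=P[k];print('tape',cv2.minEnclosingCircle((q[:,:2]*1000).astype(np.float32)))
k=reg&(b[...,2]-b[...,1]>60)&(u<310)
print('pointer');q=P[k];print(len(q),q[np.argsort(q[:,2])][::6].round(3))
k=(u>284)&(u<300)&(v>198)&(v<224)&(P[...,2]>.15);q=P[k];print('pin',len(q),q[::8].round(3))
E
```

```text
4310 0.06033361829695427
((593.4744873046875, -116.52107238769531), (241.72540283203125, 163.86830139160156), 79.4063949584961)
blue 140 ((622.03271484375, -32.34849548339844), (5.8026957511901855, 144.90809631347656), 79.77392578125) 0.07342273883563927
handle 106
((573.6504516601562, -280.4721984863281), (9.643135070800781, 88.20662689208984), 80.11178588867188) 0.06116800311759683
ad [ 0.55890487 -0.16974493  0.07908635] ((461.663330078125, -156.29483032226562), (64.72770690917969, 228.81971740722656), 80.23202514648438)
tape ((626.5784912109375, -181.8251495361328), 32.60200119018555)
pointer
45 [[ 0.52   0.009  0.051]
 [ 0.518 -0.003  0.063]
 [ 0.522  0.004  0.068]
 [ 0.513 -0.04   0.136]
 [ 0.508 -0.061  0.172]
 [ 0.506 -0.076  0.199]
 [ 0.503 -0.096  0.224]
 [ 0.504 -0.088  0.228]]
pin 134 [[ 0.52  -0.063  0.15 ]
 [ 0.504 -0.092  0.228]
 [ 0.506 -0.081  0.207]
 [ 0.508 -0.065  0.183]
 [ 0.501 -0.087  0.224]
 [ 0.507 -0.069  0.18 ]
 [ 0.497 -0.087  0.222]
 [ 0.494 -0.094  0.222]
 [ 0.49  -0.09   0.223]
 [ 0.484 -0.088  0.228]
 [ 0.481 -0.083  0.223]
 [ 0.478 -0.09   0.225]
 [ 0.343 -0.169  1.038]
 [ 0.469 -0.084  0.225]
 [ 0.465 -0.082  0.225]
 [ 0.463 -0.088  0.223]
 [ 0.459 -0.084  0.223]]
```

Request:
{"api": "move_arm", "payload": {
  "increments": [
    {"gripper": 0.087, "delta_pos": [0, 0, 0.06], "twist": 0},
    {"gripper": 0.06, "delta_pos": [0.03, 0.03, 0.1], "twist": -0.1},
    {"gripper": 0.04, "delta_pos": [0.07, 0.07, 0.1], "twist": -0.25},
    {"gripper": 0.04, "delta_pos": [0.11, 0.11, 0.1], "twist": -0.4},
    {"gripper": 0.04, "delta_pos": [0.15, 0.15, 0.1], "twist": -0.493},
    {"gripper": 0.04, "delta_pos": [0.19, 0.19, 0.1], "twist": -0.493},
    {"gripper": 0.04, "delta_pos": [0.23, 0.23, 0.1], "twist": -0.493},
    {"gripper": 0.04, "delta_pos": [0.27, 0.27, 0.1], "twist": -0.493},
    {"gripper": 0.04, "delta_pos": [0.31, 0.31, 0.08], "twist": -0.493},
    {"gripper": 0.04, "delta_pos": [0.35, 0.35, 0.05], "twist": -0.493}
  ]
}}

```text
t: 1.4
ee_pos: [0.5565, -0.2926, 0.2736]
tcp_rot: [0.0, 0.996, -0.092, 0.001]
wrist_force: [-0.0, -0.2, 0.1]
finger_gap: 0.458
```

Request:
{"api": "move_arm", "payload": {
  "increments": [
    {"gripper": 0.04, "delta_pos": [0.018, 0.013, -0.03], "twist": 0},
    {"gripper": 0.04, "delta_pos": [0.018, 0.013, -0.07], "twist": 0},
    {"gripper": 0.04, "delta_pos": [0.018, 0.013, -0.07], "twist": 0},
    {"gripper": 0.04, "delta_pos": [0.018, 0.013, -0.07], "twist": 0}
  ]
}}

```text
t: 1.9
ee_pos: [0.5734, -0.2816, 0.2047]
tcp_rot: [0.0, 0.996, -0.092, 0.001]
wrist_force: [0.4, -1.0, 1.1]
finger_gap: 0.457
```

```bash
python3 - <<'E'
from h import *
o=ctrl.get_obs();im,d=ctrl.get_image('wrist');cv2.imwrite('pics/w1.png',im);np.save('pics/w1.npy',d)
print(o['t'],o['ee_pos'],o['tcp_rot'],o['wrist_force'],o['finger_gap'])
np.savez('pics/w1o.npz',**o)
E
```

```text
1.9 [ 0.57336184 -0.28163106  0.20465328] [ 4.03688290e-04  9.95765172e-01 -9.19280181e-02  8.94209668e-04] [ 0.44162465 -1.02307492  1.14024198] 0.4569216728184697
```

View pics/w1.png

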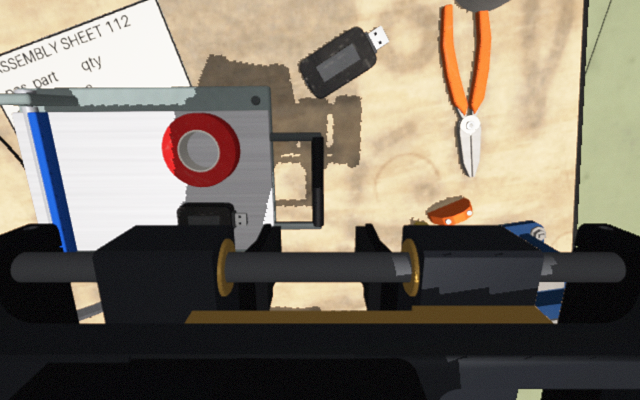

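The wrist view shows the bar at u≈317, v 135–225, upright in the picture, so the jaws are well aligned. The red roll is at (201,150) and the adapter at (212,217).

```bash
python3 - <<'E'
from h import *
o=dict(np.load('pics/w1o.npz'));m,T=W('wrist',o);d=np.load('pics/w1.npy');P=cloud(m,T,d)
im=cv2.imread('pics/w1.png')
v,u=np.mgrid[:400,:640]
k=(u>305)&(u<330)&(v>130)&(v<230)&(P[...,2]>.04)&(P[...,2]<.08)
q=P[k];r=cv2.minAreaRect((q[:,:2]*1000).astype(np.float32));print(len(q),r,np.percentile(q[:,2],[5,50,95]))
for vv in(145,165,185,205,220):
    uu=np.where(k[vv])[0];print(vv,uu.min(),uu.max(),P[vv,uu].mean(0).round(4))
k=(u>40)&(u<265)&(v>115)&(v<215)&(im.min(2)>190)&(P[...,2]>.04)
q=P[k];A=np.c_[q[:,:2],np.ones(len(q))];print('plane',np.linalg.lstsq(A,q[:,2],rcond=None)[0],q[:,2].mean())
b=im.astype(int);k=(b[...,0]-b[...,2]>60)&(u<80)&(v>100);q=P[k];print('blue',cv2.minAreaRect((q[:,:2]*1000).astype(np.float32)))
R_=qR(o['tcp_rot']).as_matrix();print(R_[:,1],R_[:,2])
E
```

```text
1257 ((574.7660522460938, -278.1221618652344), (17.484024047851562, 96.71676635742188), 79.59706115722656) [0.05579027 0.05967003 0.06157479]
145 311 322 [ 0.61   -0.2871  0.0598]
165 311 323 [ 0.591  -0.284   0.0594]
185 312 323 [ 0.5715 -0.2808  0.0597]
205 312 323 [ 0.5513 -0.277   0.0594]
220 312 323 [ 0.5357 -0.2741  0.0594]
plane [ 0.02965805 -0.17721957  0.02529429] 0.06010171372071459
blue ((653.925048828125, -138.1728973388672), (123.3287124633789, 286.9231872558594), 18.43642234802246)
[-1.83078159e-01 -9.83098153e-01  6.39551633e-04] [ 1.70662516e-03 -9.68363323e-04 -9.99998075e-01]
```

Request:
{"api": "move_arm", "payload": {
  "increments": [
    {"gripper": 0.04, "delta_pos": [0, 0.001, -0.04], "twist": 0},
    {"gripper": 0.04, "delta_pos": [0, 0.001, -0.08], "twist": 0},
    {"gripper": 0.04, "delta_pos": [0, 0.001, -0.11], "twist": 0},
    {"gripper": 0.04, "delta_pos": [0, 0.001, -0.14], "twist": 0},
    {"gripper": 0.04, "delta_pos": [0, 0.001, -0.16], "twist": 0},
    {"gripper": 0.04, "delta_pos": [0, 0.001, -0.169], "twist": 0},
    {"gripper": 0.04, "delta_pos": [0, 0.001, -0.169], "twist": 0}
  ],
  "newtons": 20
}}

```text
t: 2.82
ee_pos: [0.5732, -0.28, 0.0347]
tcp_rot: [0.0, 0.996, -0.092, 0.0]
wrist_force: [0.1, 0.5, 0.2]
finger_gap: 0.462
```

```bash
python3 - <<'E'
from h import *
o=ctrl.get_obs();print(o['ee_pos'],o['wrist_force'])
for n in('wrist','side','top'):
    im,d=ctrl.get_image(n);cv2.imwrite(f'pics/{n}2.png',im)
w=cv2.imread('pics/wrist2.png');s=cv2.imread('pics/side2.png');t=cv2.imread('pics/top2.png')
a=cv2.resize(s[110:250,280:420],(400,400),interpolation=2);b=cv2.resize(t[120:240,250:390],(400,343),interpolation=2)
b=cv2.copyMakeBorder(b,0,57,0,0,0);cv2.imwrite('pics/c2.png',np.hstack([a,b]))
E
```

```text
[ 0.57324073 -0.28004442  0.03468517] [0.12592514 0.53670023 0.18822508]
```

View pics/c2.png

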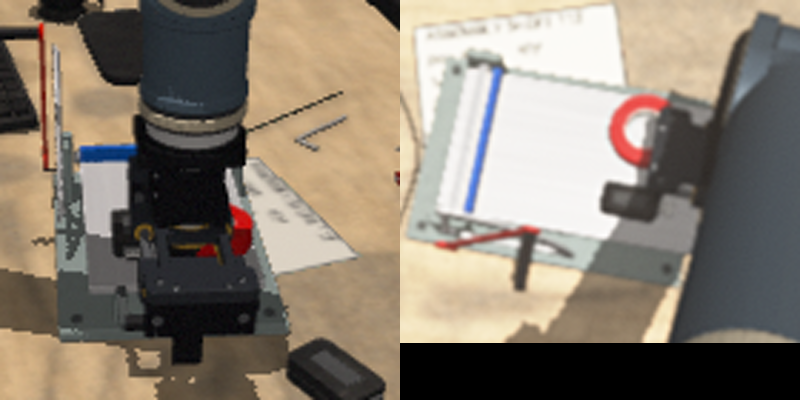

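View pics/wrist2.png

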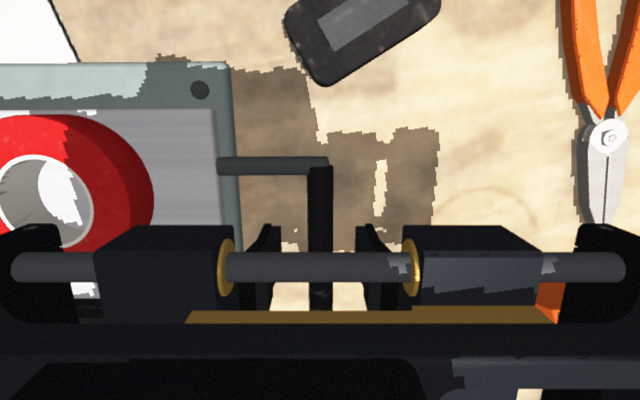

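The bar is centred between the fingers, and the top camera can see the adapter's front end and the whole run to the stop. Closing now.

Request:
{"api": "move_arm", "payload": {
  "increments": [
    {"gripper": 0.03, "delta_pos": [0, 0, 0], "twist": 0},
    {"gripper": 0.02, "delta_pos": [0, 0, 0], "twist": 0},
    {"gripper": 0.008, "delta_pos": [0, 0, 0], "twist": 0},
    {"gripper": 0.008, "delta_pos": [0, 0, 0], "twist": 0},
    {"gripper": 0.008, "delta_pos": [0, 0, 0], "twist": 0}
  ],
  "newtons": 22
}}

```text
t: 3.6
ee_pos: [0.5727, -0.2812, 0.0344]
tcp_rot: [0.001, 0.996, -0.092, 0.0]
wrist_force: [-0.3, -2.1, 0.2]
finger_gap: 0.125
```

```bash
python3 - <<'E'
import numpy as np
y=np.array([.178,.984])
for th in (.03,.06,.09,.12,.15,.18,.2,.22,.24,.26,.28,.3,.32,.34,.36,.38,.4,.42,.44):
    print(th,(y*.27*(1-np.cos(th))).round(4),round(.27*np.sin(th),4))
E
```

```text
0.03 [0.     0.0001] 0.0081
0.06 [0.0001 0.0005] 0.0162
0.09 [0.0002 0.0011] 0.0243
0.12 [0.0003 0.0019] 0.0323
0.15 [0.0005 0.003 ] 0.0403
0.18 [0.0008 0.0043] 0.0483
0.2 [0.001  0.0053] 0.0536
0.22 [0.0012 0.0064] 0.0589
0.24 [0.0014 0.0076] 0.0642
0.26 [0.0016 0.0089] 0.0694
0.28 [0.0019 0.0103] 0.0746
0.3 [0.0021 0.0119] 0.0798
0.32 [0.0024 0.0135] 0.0849
0.34 [0.0028 0.0152] 0.09
0.36 [0.0031 0.017 ] 0.0951
0.38 [0.0034 0.019 ] 0.1001
0.4 [0.0038 0.021 ] 0.1051
0.42 [0.0042 0.0231] 0.1101
0.44 [0.0046 0.0253] 0.115
```

Request:
{"api": "move_arm", "payload": {
  "increments": [
    {"gripper": 0.008, "delta_pos": [0, 0, 0.001], "twist": 0},
    {"gripper": 0.008, "delta_pos": [0, 0, 0.003], "twist": 0},
    {"gripper": 0.008, "delta_pos": [0, 0, 0.006], "twist": 0},
    {"gripper": 0.008, "delta_pos": [0, 0.0002, 0.009], "twist": 0},
    {"gripper": 0.008, "delta_pos": [0, 0.0003, 0.012], "twist": 0},
    {"gripper": 0.008, "delta_pos": [0.0001, 0.0004, 0.015], "twist": 0},
    {"gripper": 0.008, "delta_pos": [0.0001, 0.0006, 0.018], "twist": 0},
    {"gripper": 0.008, "delta_pos": [0.0002, 0.0008, 0.021], "twist": 0},
    {"gripper": 0.008, "delta_pos": [0.0002, 0.001, 0.023], "twist": 0},
    {"gripper": 0.008, "delta_pos": [0.0002, 0.0011, 0.024], "twist": 0}
  ]
}}

```text
t: 4.85
ee_pos: [0.5728, -0.2802, 0.0579]
tcp_rot: [0.001, 0.996, -0.092, 0.0]
wrist_force: [1.0, -5.6, -3.4]
finger_gap: 0.131
```

```bash
cat > look.py <<'E'
from h import *
import sys
n=sys.argv[1]
o=ctrl.get_obs();print(round(o['t'],2),o['ee_pos'].round(4),o['wrist_force'].round(1),round(o['finger_gap'],3),'th~',round(float(np.arcsin((o['ee_pos'][2]-.0352)/.27)),3))
t,d=ctrl.get_image('top');np.save(f'pics/t{n}.npy',d);cv2.imwrite(f'pics/t{n}.png',t)
s,_=ctrl.get_image('side');cv2.imwrite(f'pics/s{n}.png',s)
a=cv2.resize(s[110:250,280:420],(400,400),interpolation=2);b=cv2.resize(t[120:240,250:390],(400,343),interpolation=2)
b=cv2.copyMakeBorder(b,0,57,0,0,0);cv2.imwrite(f'pics/c{n}.png',np.hstack([a,b]))
E
python3 look.py 3
```

```text
4.85 [ 0.5728 -0.2802  0.0579] [ 1.  -5.6 -3.4] 0.131 th~ 0.084
```

View pics/c3.png

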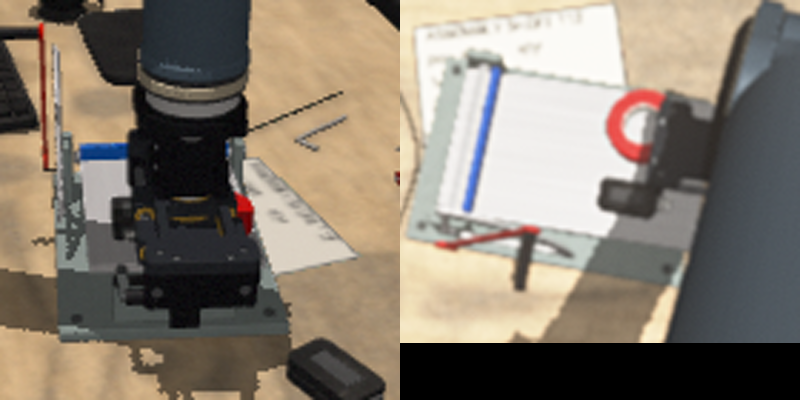

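Request:
{"api": "move_arm", "payload": {
  "increments": [
    {"gripper": 0.008, "delta_pos": [0, 0, 0.001], "twist": 0},
    {"gripper": 0.008, "delta_pos": [0, 0.0003, 0.003], "twist": 0},
    {"gripper": 0.008, "delta_pos": [0.0001, 0.0006, 0.006], "twist": 0},
    {"gripper": 0.008, "delta_pos": [0.0002, 0.001, 0.009], "twist": 0},
    {"gripper": 0.008, "delta_pos": [0.0002, 0.0013, 0.012], "twist": 0},
    {"gripper": 0.008, "delta_pos": [0.0003, 0.0018, 0.015], "twist": 0},
    {"gripper": 0.008, "delta_pos": [0.0004, 0.0022, 0.018], "twist": 0},
    {"gripper": 0.008, "delta_pos": [0.0005, 0.0027, 0.021], "twist": 0},
    {"gripper": 0.008, "delta_pos": [0.0006, 0.003, 0.023], "twist": 0},
    {"gripper": 0.008, "delta_pos": [0.0006, 0.0032, 0.024], "twist": 0}
  ]
}}

```text
t: 6.2
ee_pos: [0.5734, -0.2772, 0.082]
tcp_rot: [0.001, 0.996, -0.092, 0.0]
wrist_force: [1.5, -5.8, -4.2]
finger_gap: 0.129
```

```bash
cat >> look.py <<'E'
# plate plane fit, stand frame
yaw=-.18;c,s_=np.cos(yaw),np.sin(yaw);ex=np.array([c,s_]);ey=np.array([-s_,c])
H=np.array([.5737,-.2807])+.27*ey
m,T=W('top');P=cloud(m,T,d);a=(P[...,:2]-H)@ex;r=-(P[...,:2]-H)@ey
b=t.astype(int)
k=(a>-.06)&(a<.06)&(r>.03)&(r<.13)&(b.min(2)>150)&(b.max(2)-b.min(2)<30)&(d>0)
q=np.polyfit(r[k],P[...,2][k],1);print('plane',k.sum(),'th',round(np.arctan(q[0]),4),'z0',q[1].round(4))
hi=P[...,2]-np.polyval(q,r)
k2=(abs(a)<.075)&(r>.03)&(r<.24)&(hi>.006)&(hi<.03)&(t.max(2)<75)&(a<.0)
if k2.sum(): print('adapter r min',np.percentile(r[k2],[1,10,50]).round(3),k2.sum())
k3=(abs(a)<.075)&(r>.03)&(r<.24)&(b[...,2]-b[...,1]>80)&(hi<.03)
if k3.sum(): print('tape r min',np.percentile(r[k3],[1,10]).round(3))
E
python3 look.py 4
```

```text
6.2 [ 0.5734 -0.2772  0.082 ] [ 1.5 -5.8 -4.2] 0.129 th~ 0.174
plane 1610 th 0.1667 z0 0.0606
adapter r min [0.135 0.138 0.166] 137
tape r min [0.127 0.131]
```

View pics/c4.png

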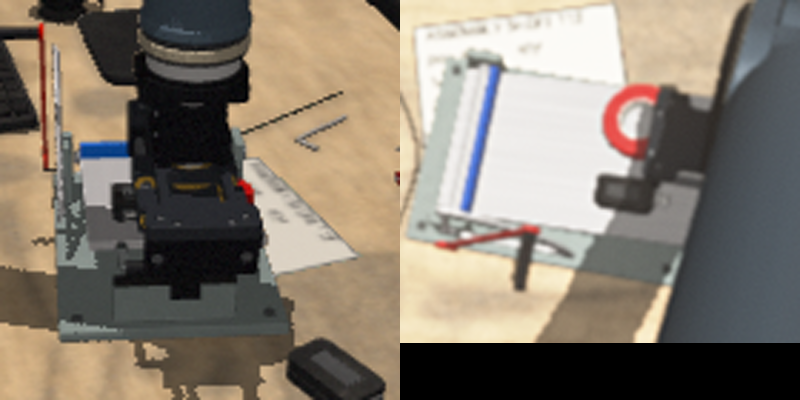

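Request:
{"api": "move_arm", "payload": {
  "increments": [
    {"gripper": 0.008, "delta_pos": [0, 0.0002, 0.001], "twist": 0},
    {"gripper": 0.008, "delta_pos": [0.0001, 0.0005, 0.003], "twist": 0},
    {"gripper": 0.008, "delta_pos": [0.0002, 0.0009, 0.005], "twist": 0},
    {"gripper": 0.008, "delta_pos": [0.0002, 0.0013, 0.007], "twist": 0},
    {"gripper": 0.008, "delta_pos": [0.0003, 0.0015, 0.008], "twist": 0},
    {"gripper": 0.008, "delta_pos": [0.0003, 0.0015, 0.008], "twist": 0},
    {"gripper": 0.008, "delta_pos": [0.0003, 0.0015, 0.008], "twist": 0},
    {"gripper": 0.008, "delta_pos": [0.0003, 0.0015, 0.008], "twist": 0}
  ]
}}

```text
t: 7.3
ee_pos: [0.5736, -0.2757, 0.0901]
tcp_rot: [0.001, 0.996, -0.092, 0.0]
wrist_force: [0.2, -6.1, -3.4]
finger_gap: 0.132
```

```bash
python3 look.py 5
```

```text
7.3 [ 0.5736 -0.2757  0.0901] [ 0.2 -6.1 -3.4] 0.132 th~ 0.205
plane 1600 th 0.186 z0 0.0611
adapter r min [0.133 0.138 0.164] 148
tape r min [0.126 0.129]
```

Request:
{"api": "move_arm", "payload": {
  "increments": [
    {"gripper": 0.008, "delta_pos": [0, 0.0002, 0.001], "twist": 0},
    {"gripper": 0.008, "delta_pos": [0.0001, 0.0004, 0.002], "twist": 0},
    {"gripper": 0.008, "delta_pos": [0.0001, 0.0006, 0.003], "twist": 0},
    {"gripper": 0.008, "delta_pos": [0.0002, 0.0008, 0.004], "twist": 0},
    {"gripper": 0.008, "delta_pos": [0.0002, 0.0008, 0.004], "twist": 0},
    {"gripper": 0.008, "delta_pos": [0.0002, 0.0008, 0.004], "twist": 0},
    {"gripper": 0.008, "delta_pos": [0.0002, 0.0008, 0.004], "twist": 0},
    {"gripper": 0.008, "delta_pos": [0.0002, 0.0008, 0.004], "twist": 0}
  ]
}}

```text
t: 8.4
ee_pos: [0.5738, -0.2748, 0.094]
tcp_rot: [0.001, 0.996, -0.092, -0.0]
wrist_force: [1.4, -4.8, -2.8]
finger_gap: 0.128
```

```bash
python3 look.py 6
```

```text
8.4 [ 0.5738 -0.2748  0.094 ] [ 1.4 -4.8 -2.8] 0.128 th~ 0.22
plane 1591 th 0.2009 z0 0.061
adapter r min [0.132 0.136 0.164] 148
tape r min [0.125 0.128]
```

Request:
{"api": "move_arm", "payload": {
  "increments": [
    {"gripper": 0.008, "delta_pos": [0, 0.0002, 0.001], "twist": 0},
    {"gripper": 0.008, "delta_pos": [0.0001, 0.0004, 0.002], "twist": 0},
    {"gripper": 0.008, "delta_pos": [0.0001, 0.0006, 0.003], "twist": 0},
    {"gripper": 0.008, "delta_pos": [0.0002, 0.0009, 0.004], "twist": 0},
    {"gripper": 0.008, "delta_pos": [0.0002, 0.0009, 0.004], "twist": 0},
    {"gripper": 0.008, "delta_pos": [0.0002, 0.0009, 0.004], "twist": 0},
    {"gripper": 0.008, "delta_pos": [0.0002, 0.0009, 0.004], "twist": 0},
    {"gripper": 0.008, "delta_pos": [0.0002, 0.0009, 0.004], "twist": 0}
  ]
}}

```text
t: 9.5
ee_pos: [0.5739, -0.274, 0.098]
tcp_rot: [0.001, 0.996, -0.092, -0.0]
wrist_force: [0.6, -5.4, -1.8]
finger_gap: 0.132
```

```bash
python3 look.py 7
```

```text
9.5 [ 0.5739 -0.274   0.098 ] [ 0.6 -5.4 -1.8] 0.132 th~ 0.235
plane 1583 th 0.2102 z0 0.0614
adapter r min [0.131 0.135 0.162] 145
tape r min [0.124 0.128]
```

Request:
{"api": "move_arm", "payload": {
  "increments": [
    {"gripper": 0.008, "delta_pos": [0, 0.0002, 0.001], "twist": 0},
    {"gripper": 0.008, "delta_pos": [0.0001, 0.0004, 0.002], "twist": 0},
    {"gripper": 0.008, "delta_pos": [0.0001, 0.0006, 0.003], "twist": 0},
    {"gripper": 0.008, "delta_pos": [0.0002, 0.0009, 0.004], "twist": 0},
    {"gripper": 0.008, "delta_pos": [0.0002, 0.0009, 0.004], "twist": 0},
    {"gripper": 0.008, "delta_pos": [0.0002, 0.0009, 0.004], "twist": 0},
    {"gripper": 0.008, "delta_pos": [0.0002, 0.0009, 0.004], "twist": 0},
    {"gripper": 0.008, "delta_pos": [0.0002, 0.0009, 0.004], "twist": 0}
  ]
}}

```text
t: 10.6
ee_pos: [0.5741, -0.273, 0.102]
tcp_rot: [0.001, 0.996, -0.092, -0.0]
wrist_force: [0.2, -5.1, -2.3]
finger_gap: 0.131
```

```bash
python3 look.py 8
```

```text
10.6 [ 0.5741 -0.273   0.102 ] [ 0.2 -5.1 -2.3] 0.131 th~ 0.25
plane 1464 th 0.2242 z0 0.0614
adapter r min [0.105 0.106 0.126] 47
tape r min [0.123 0.127]
```

View pics/c8.png

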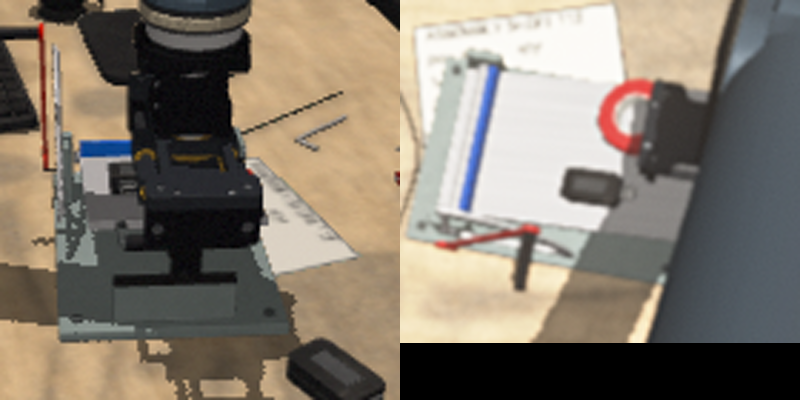

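The adapter has left its place and is sliding; its front is about 105 mm from the hinge. I'll hold still and let it run.

Request:
{"api": "move_arm", "payload": {
  "increments": [
    {"gripper": 0.008, "delta_pos": [0, 0, 0], "twist": 0},
    {"gripper": 0.008, "delta_pos": [0, 0, 0], "twist": 0},
    {"gripper": 0.008, "delta_pos": [0, 0, 0], "twist": 0},
    {"gripper": 0.008, "delta_pos": [0, 0, 0], "twist": 0},
    {"gripper": 0.008, "delta_pos": [0, 0, 0], "twist": 0},
    {"gripper": 0.008, "delta_pos": [0, 0, 0], "twist": 0},
    {"gripper": 0.008, "delta_pos": [0, 0, 0], "twist": 0},
    {"gripper": 0.008, "delta_pos": [0, 0, 0], "twist": 0}
  ]
}}

```text
t: 11.7
ee_pos: [0.5741, -0.273, 0.102]
tcp_rot: [0.001, 0.996, -0.092, -0.0]
wrist_force: [0.1, -5.4, -2.5]
finger_gap: 0.13
```

```bash
python3 look.py 9
```

```text
11.7 [ 0.5741 -0.273   0.102 ] [ 0.1 -5.4 -2.5] 0.13 th~ 0.25
plane 1441 th 0.2152 z0 0.0624
adapter r min [0.034 0.04  0.05 ] 6
tape r min [0.123 0.127]
```

View pics/c9.png

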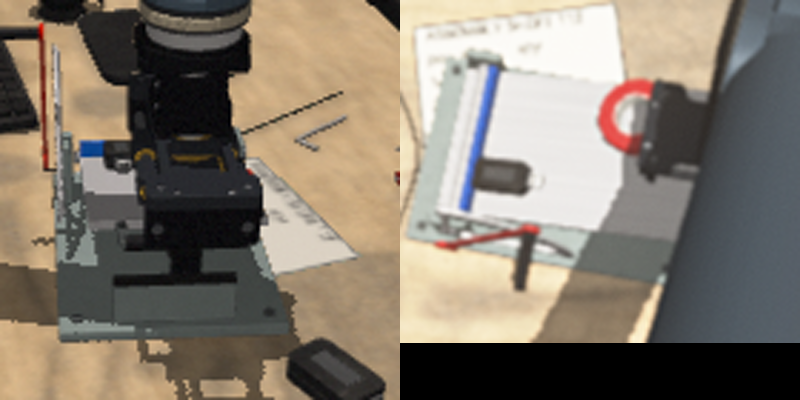

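The adapter rests against the blue stop and the tape hasn't moved (front at 0.123–0.127 m throughout). Releasing the bar.

Request:
{"api": "move_arm", "payload": {
  "increments": [
    {"gripper": 0.014, "delta_pos": [0, 0, 0], "twist": 0},
    {"gripper": 0.02, "delta_pos": [0, 0, 0], "twist": 0},
    {"gripper": 0.028, "delta_pos": [0, 0, 0], "twist": 0},
    {"gripper": 0.036, "delta_pos": [0, 0, 0], "twist": 0},
    {"gripper": 0.036, "delta_pos": [0, 0, 0], "twist": 0},
    {"gripper": 0.036, "delta_pos": [0, 0, 0], "twist": 0}
  ]
}}

```text
t: 12.55
ee_pos: [0.5746, -0.2712, 0.1023]
tcp_rot: [-0.0, 0.996, -0.091, 0.0]
wrist_force: [-0.6, -1.0, -0.4]
finger_gap: 0.411
```

```bash
python3 look.py 10; python3 - <<'E'
from h import *
im,_=ctrl.get_image('wrist');cv2.imwrite('pics/w10.png',im)
E
```

```text
12.55 [ 0.5746 -0.2712  0.1023] [-0.6 -1.  -0.4] 0.411 th~ 0.251
plane 1437 th 0.2182 z0 0.0623
adapter r min [0.034 0.04  0.05 ] 6
tape r min [0.123 0.127]
```

View pics/w10.png

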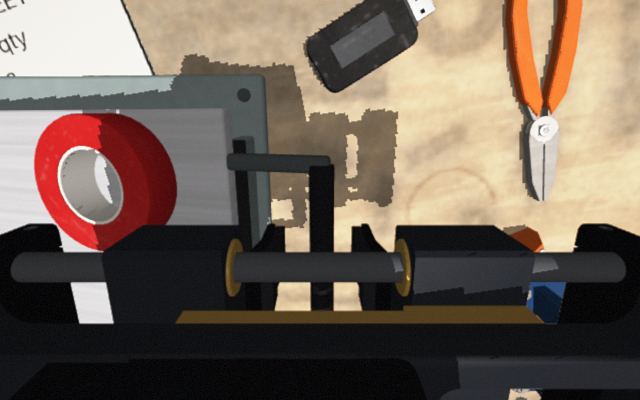

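Request:
{"api": "move_arm", "payload": {
  "increments": [
    {"gripper": 0.036, "delta_pos": [0, 0, 0.01], "twist": 0},
    {"gripper": 0.036, "delta_pos": [0, 0, 0.03], "twist": 0},
    {"gripper": 0.036, "delta_pos": [0, 0, 0.06], "twist": 0},
    {"gripper": 0.036, "delta_pos": [0, 0, 0.1], "twist": 0},
    {"gripper": 0.036, "delta_pos": [0, 0, 0.15], "twist": 0},
    {"gripper": 0.036, "delta_pos": [-0.03, -0.03, 0.2], "twist": 0},
    {"gripper": 0.036, "delta_pos": [-0.07, -0.03, 0.23], "twist": 0},
    {"gripper": 0.036, "delta_pos": [-0.11, -0.03, 0.23], "twist": 0},
    {"gripper": 0.036, "delta_pos": [-0.11, -0.03, 0.23], "twist": 0},
    {"gripper": 0.036, "delta_pos": [-0.11, -0.03, 0.23], "twist": 0}
  ]
}}

```text
t: 13.95
ee_pos: [0.4651, -0.3011, 0.3328]
tcp_rot: [0.0, 0.996, -0.091, 0.001]
wrist_force: [0.5, -0.1, -0.4]
finger_gap: 0.416
```

```bash
python3 look.py 11; python3 - <<'E'
from h import *
o=ctrl.get_obs();im,d=ctrl.get_image('wrist');cv2.imwrite('pics/w11.png',im);np.save('pics/w11.npy',d);np.savez('pics/w11o.npz',**o)
E
```

```text
13.95 [ 0.4651 -0.3011  0.3328] [ 0.5 -0.1 -0.4] 0.416 th~ nan
plane 1441 th 0.2108 z0 0.0626
adapter r min [0.066 0.066 0.066] 1
tape r min [0.124 0.13 ]look.py:4: RuntimeWarning: invalid value encountered in arcsin
  o=ctrl.get_obs();print(round(o['t'],2),o['ee_pos'].round(4),o['wrist_force'].round(1),round(o['finger_gap'],3),'th~',round(float(np.arcsin((o['ee_pos'][2]-.0352)/.27)),3))
```

View pics/w11.png

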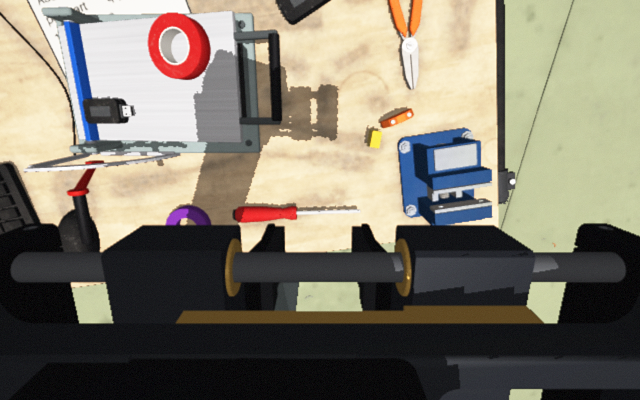

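View pics/c11.png

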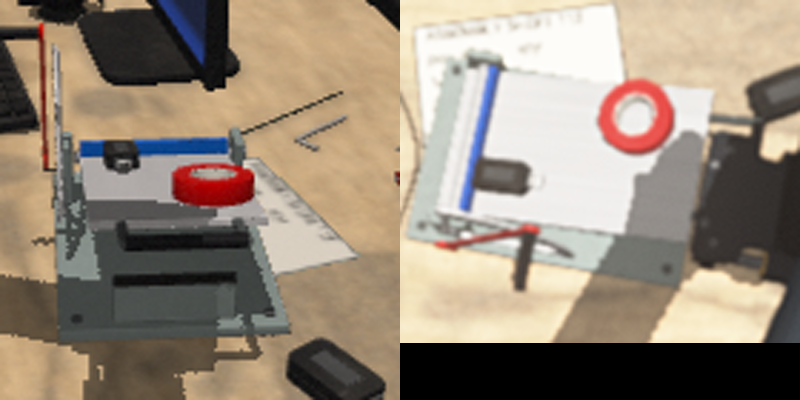

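The wrist view shows the adapter at (105,110) against the stop at (80,80), the tape still at (180,45), and the bar at (275,75). The side view agrees. Next I'll measure the plate angle in several ways.

```bash
cat > fr.py <<'E'
from h import *
yaw=-.18;c,s_=np.cos(yaw),np.sin(yaw);ex=np.array([c,s_]);ey=np.array([-s_,c])
H=np.array([.5737,-.2807])+.27*ey
def fr(P): return (P[...,:2]-H)@ex, -(P[...,:2]-H)@ey, P[...,2]
E
python3 - <<'E'
from fr import *
for n,f,T_ in(('wrist','w11',1),('top','t11',0)):
    o=dict(np.load('pics/w11o.npz'));m,T=W(n,o);d=np.load(f'pics/{f}.npy');t=cv2.imread(f'pics/{f}.png').astype(int)
    P=cloud(m,T,d);a,r,z=fr(P)
    for lo,hi in((.03,.13),(.03,.22)):
        k=(abs(a)<.06)&(r>lo)&(r<hi)&(t.min(2)>105)&(t.max(2)-t.min(2)<25)&(d>0)&(abs(z-.06-.22*r)<.012)
        q=np.polyfit(r[k],z[k],1);print(n,k.sum(),'th',np.arctan(q[0]).round(4),'z0',q[1].round(4))
    k=(abs(a)<.04)&(r>.24)&(r<.28)&(z>.09)&(z<.14)&(t.max(2)<90)
    if n=='wrist':
        print('bar r,z',np.median(r[k]),np.percentile(z[k],[50,90]),k.sum(), 'th', np.arctan2(np.median(z[k])-.0055-.055,np.median(r[k])))
# bar start check with wrist1
o=dict(np.load('pics/w1o.npz'));m,T=W('wrist',o);d=np.load('pics/w1.npy');P=cloud(m,T,d);a,r,z=fr(P)
k=(abs(a)<.04)&(r>.25)&(r<.285)&(z>.04)&(z<.08);print('bar0',np.median(r[k]),np.median(z[k]))
m,T=W('top');d=np.load('pics/t11.npy');t=cv2.imread('pics/t11.png').astype(int);P=cloud(m,T,d);a,r,z=fr(P)
k=(a<-.112)&(a>-.16)&(r>.06)&(r<.13)&(z>.18)&(z<.25);print('pin',k.sum(),np.median(r[k]),np.percentile(z[k],[20,50,90]),a[k].min(),a[k].max())
print(np.arctan2(np.median(z[k])-.0045-.055,np.median(r[k])))
E
```

```text
wrist 6014 th 0.2476 z0 0.0592
wrist 11973 th 0.2469 z0 0.0593
bar r,z 0.2626502356112213 [0.12635232 0.12776157] 829 th 0.2456585193408178
top 1390 th 0.2456 z0 0.0605
top 2622 th 0.246 z0 0.0605
bar0 0.27010393355731604 0.05996083922406703
pin 80 0.0967978562741309 [0.22242583 0.22414492 0.22616195] -0.1498642016324105 -0.11265258538890258
1.0393073775182575
```

```bash
python3 - <<'E'
from fr import *
o=ctrl.get_obs();print(o['ee_pos'])
def pos(ph):
    w=H+ex*-.134-ey*.19*np.cos(ph); return np.array([*w,.055+.19*np.sin(ph)-.019])
p0=pos(1.039);print(p0,p0-o['ee_pos'])
for ph in np.linspace(1.039,.247,18): print(round(ph,3),(pos(ph)-p0).round(4))
print(pos(.247), np.hypot(*pos(.247)[:2]))
E
```

```text
[ 0.465607   -0.30090045  0.33194394]
[ 0.47295421 -0.08586131  0.19976054] [ 0.00734721  0.21503914 -0.1321834 ]
1.039 [0. 0. 0.]
0.992 [-0.0013 -0.0074 -0.0047]
0.946 [-0.0027 -0.0146 -0.0097]
0.899 [-0.0039 -0.0215 -0.015 ]
0.853 [-0.0051 -0.0282 -0.0207]
0.806 [-0.0063 -0.0346 -0.0267]
0.759 [-0.0074 -0.0408 -0.0329]
0.713 [-0.0085 -0.0466 -0.0395]
0.666 [-0.0095 -0.0522 -0.0463]
0.62 [-0.0104 -0.0574 -0.0534]
0.573 [-0.0113 -0.0623 -0.0607]
0.527 [-0.0122 -0.0668 -0.0683]
0.48 [-0.0129 -0.071  -0.076 ]
0.433 [-0.0136 -0.0749 -0.084 ]
0.387 [-0.0143 -0.0783 -0.0921]
0.34 [-0.0148 -0.0814 -0.1004]
0.294 [-0.0153 -0.0841 -0.1088]
0.247 [-0.0157 -0.0865 -0.1173]
[ 0.45721968 -0.17232926  0.08245426] 0.4886176471543112
```

Request:
{"api": "move_arm", "payload": {
  "increments": [
    {"gripper": 0.05, "delta_pos": [0, 0.04, 0], "twist": 0},
    {"gripper": 0.05, "delta_pos": [0.002, 0.09, 0], "twist": 0},
    {"gripper": 0.05, "delta_pos": [0.004, 0.14, 0], "twist": 0},
    {"gripper": 0.05, "delta_pos": [0.006, 0.19, 0], "twist": 0},
    {"gripper": 0.05, "delta_pos": [0.007, 0.215, 0], "twist": 0},
    {"gripper": 0.05, "delta_pos": [0.007, 0.215, -0.03], "twist": 0},
    {"gripper": 0.05, "delta_pos": [0.007, 0.215, -0.06], "twist": 0},
    {"gripper": 0.05, "delta_pos": [0.007, 0.215, -0.06], "twist": 0}
  ]
}}

```text
t: 15.1
ee_pos: [0.4705, -0.0858, 0.2702]
tcp_rot: [-0.0, 0.996, -0.091, -0.003]
wrist_force: [0.4, 0.0, 0.3]
finger_gap: 0.574
```

```bash
python3 - <<'E'
from fr import *
o=ctrl.get_obs();print(o['t'],o['ee_pos'],o['wrist_force'])
im,d=ctrl.get_image('wrist');cv2.imwrite('pics/w12.png',im)
m,T=W('wrist',o);P=cloud(m,T,d);a,r,z=fr(P)
s,_=ctrl.get_image('side');crop(s,260,420,90,230,5,'pics/s12.png')
k=(a<-.11)&(a>-.16)&(r>.06)&(r<.13)&(z>.18)&(z<.25)&(d>0);print(k.sum(),np.median(r[k]) if k.any() else 0,np.median(z[k]) if k.any() else 0)
E
```

```text
15.1 [ 0.47053101 -0.08579407  0.27015397] [0.42805115 0.04459813 0.32422998]
852 0.09656552928112179 0.22310917266828312
```

View pics/w12.png

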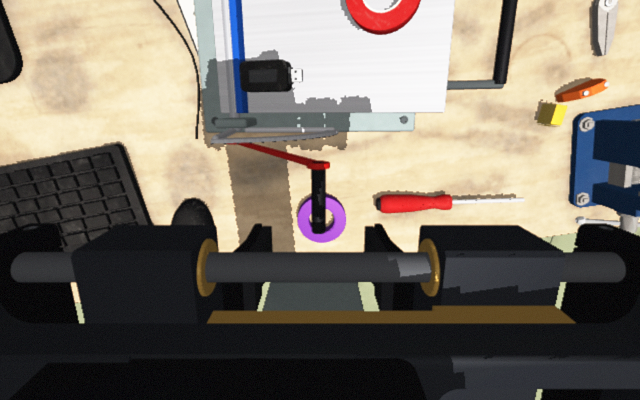

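View pics/s12.png

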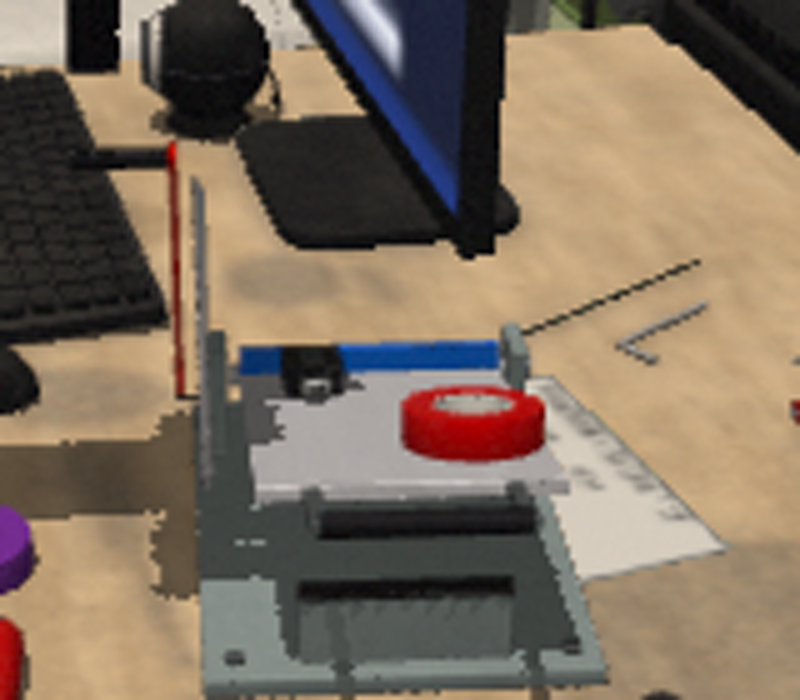

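Request:
{"api": "move_arm", "payload": {
  "increments": [
    {"gripper": 0.05, "delta_pos": [0.003, 0, -0.03], "twist": 0},
    {"gripper": 0.05, "delta_pos": [0.003, 0, -0.055], "twist": 0},
    {"gripper": 0.05, "delta_pos": [0.003, 0, -0.07], "twist": 0},
    {"gripper": 0.05, "delta_pos": [0.003, 0, -0.07], "twist": 0},
    {"gripper": 0.03, "delta_pos": [0.003, 0, -0.07], "twist": 0},
    {"gripper": 0.015, "delta_pos": [0.003, 0, -0.07], "twist": 0},
    {"gripper": 0.006, "delta_pos": [0.003, 0, -0.07], "twist": 0},
    {"gripper": 0.006, "delta_pos": [0.003, 0, -0.07], "twist": 0},
    {"gripper": 0.006, "delta_pos": [0.003, 0, -0.07], "twist": 0}
  ],
  "newtons": 12
}}

```text
t: 16.32
ee_pos: [0.4746, -0.0866, 0.2024]
tcp_rot: [0.0, 0.996, -0.091, 0.0]
wrist_force: [-1.2, -2.1, 1.9]
finger_gap: 0.113
```

```bash
python3 - <<'E'
from fr import *
s,_=ctrl.get_image('side');crop(s,260,420,90,230,5,'pics/s13.png');o=ctrl.get_obs();print(o['ee_pos'],o['wrist_force'],o['finger_gap'])
E
```

```text
[ 0.47457351 -0.08664585  0.20242394] [ 0.51832054 -0.56273873  0.67995545] 0.10668256701140406
```

View pics/s13.png

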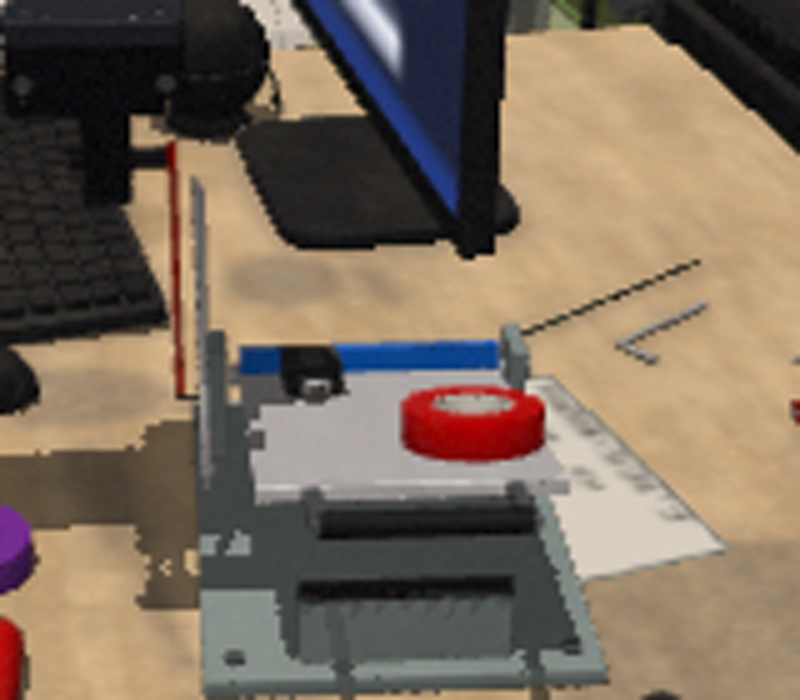

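Request:
{"api": "move_arm", "payload": {
  "increments": [
    {"gripper": 0.006, "delta_pos": [-0.001, -0.004, -0.002], "twist": 0},
    {"gripper": 0.006, "delta_pos": [-0.002, -0.011, -0.007], "twist": 0},
    {"gripper": 0.006, "delta_pos": [-0.003, -0.018, -0.012], "twist": 0},
    {"gripper": 0.006, "delta_pos": [-0.004, -0.025, -0.018], "twist": 0},
    {"gripper": 0.006, "delta_pos": [-0.006, -0.0314, -0.0237], "twist": 0},
    {"gripper": 0.006, "delta_pos": [-0.007, -0.0377, -0.0298], "twist": 0},
    {"gripper": 0.006, "delta_pos": [-0.008, -0.0437, -0.0362], "twist": 0},
    {"gripper": 0.006, "delta_pos": [-0.009, -0.0494, -0.0429], "twist": 0},
    {"gripper": 0.006, "delta_pos": [-0.01, -0.0548, -0.0498], "twist": 0},
    {"gripper": 0.006, "delta_pos": [-0.0104, -0.0574, -0.0534], "twist": 0}
  ]
}}

```text
t: 17.62
ee_pos: [0.4641, -0.1443, 0.1484]
tcp_rot: [0.0, 0.996, -0.092, -0.0]
wrist_force: [1.2, -0.1, 1.5]
finger_gap: 0.107
```

```bash
python3 - <<'E'
from fr import *
s,_=ctrl.get_image('side');crop(s,260,420,90,230,5,'pics/s14.png');o=ctrl.get_obs();print(o['ee_pos'],o['wrist_force'],o['finger_gap'])
E
```

```text
[ 0.46403253 -0.14448403  0.14815844] [ 1.33254154 -1.11315678 -1.04304857] 0.10870064522394357
```

View pics/s14.png

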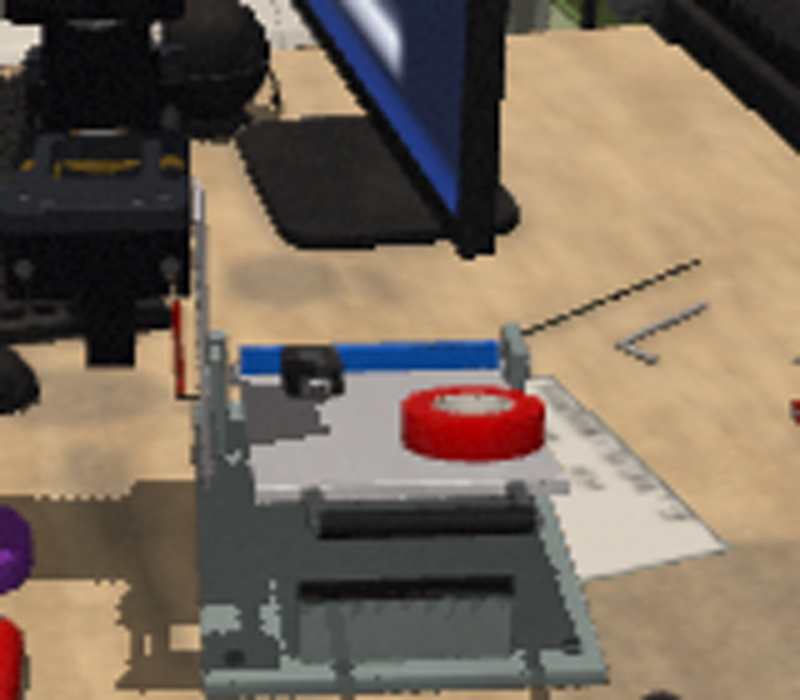

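Request:
{"api": "move_arm", "payload": {
  "increments": [
    {"gripper": 0.006, "delta_pos": [-0.0005, -0.0025, -0.0036], "twist": 0},
    {"gripper": 0.006, "delta_pos": [-0.0013, -0.007, -0.011], "twist": 0},
    {"gripper": 0.006, "delta_pos": [-0.0021, -0.0115, -0.0187], "twist": 0},
    {"gripper": 0.006, "delta_pos": [-0.0029, -0.0155, -0.0266], "twist": 0},
    {"gripper": 0.006, "delta_pos": [-0.0035, -0.0192, -0.0346], "twist": 0},
    {"gripper": 0.006, "delta_pos": [-0.0041, -0.0225, -0.0428], "twist": 0},
    {"gripper": 0.006, "delta_pos": [-0.0047, -0.0254, -0.0512], "twist": 0},
    {"gripper": 0.006, "delta_pos": [-0.005, -0.0275, -0.058], "twist": 0},
    {"gripper": 0.006, "delta_pos": [-0.005, -0.0275, -0.058], "twist": 0},
    {"gripper": 0.006, "delta_pos": [-0.005, -0.0275, -0.058], "twist": 0}
  ]
}}

```text
t: 18.92
ee_pos: [0.4592, -0.1715, 0.0908]
tcp_rot: [0.0, 0.996, -0.091, -0.0]
wrist_force: [1.9, -1.4, -0.2]
finger_gap: 0.109
```

```bash
cat > pt.py <<'E'
from fr import *
import sys
n=sys.argv[1]
o=ctrl.get_obs();print(o['t'],o['ee_pos'].round(4),o['wrist_force'].round(1),round(o['finger_gap'],3))
im,d=ctrl.get_image('wrist');cv2.imwrite(f'pics/w{n}.png',im);t=im.astype(int)
m,T=W('wrist',o);P=cloud(m,T,d);a,r,z=fr(P)
k=(a<-.085)&(a>-.12)&(r>.02)&(r<.2)&(z>.04)&(z<.2)&(t[...,2]-t[...,1]>70)&(d>0)
print('strip',k.sum())
if k.sum()>20:
    q=np.polyfit(r[k],z[k],1);print('strip th',np.arctan(q[0]),'z0',q[1],r[k].min(),r[k].max())
k=(abs(a)<.06)&(r>.03)&(r<.22)&(t.min(2)>105)&(t.max(2)-t.min(2)<25)&(d>0)&(abs(z-.06-.22*r)<.015)
if k.sum()>200:
    q=np.polyfit(r[k],z[k],1);print('plate th',np.arctan(q[0]),'z0',q[1],k.sum())
k=(a<-.112)&(a>-.152)&(r>.17)&(r<.2)&(z>.08)&(z<.13)&(t.max(2)<90)
if k.sum()>20: print('pin r,z',np.median(r[k]),np.median(z[k]),'th',np.arctan2(np.median(z[k])-.0595,np.median(r[k])),k.sum())
s,_=ctrl.get_image('side');crop(s,260,420,90,230,5,f'pics/s{n}.png')
E
python3 pt.py 15
```

```text
18.925 [ 0.4592 -0.1715  0.0908] [ 1.9 -1.4 -0.2] 0.109
strip 2261
strip th 0.27728384583457977 z0 0.06144037463987499 0.02006782871125369 0.18977449981122926
plate th 0.2425356687778045 z0 0.06017086805417665 34527
pin r,z 0.182863368210948 0.11387083757294363 th 0.2890058199808243 1784
```

View pics/w15.png

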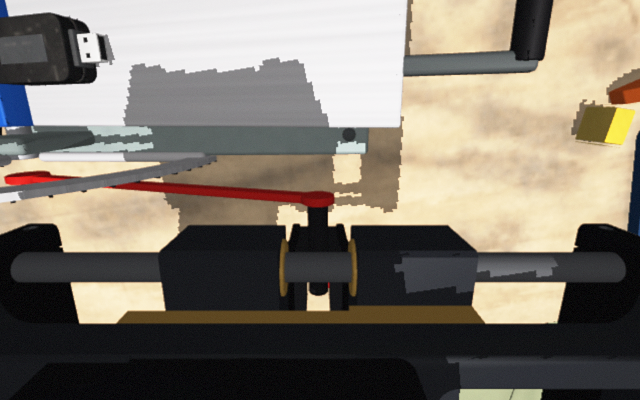

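View pics/s15.png

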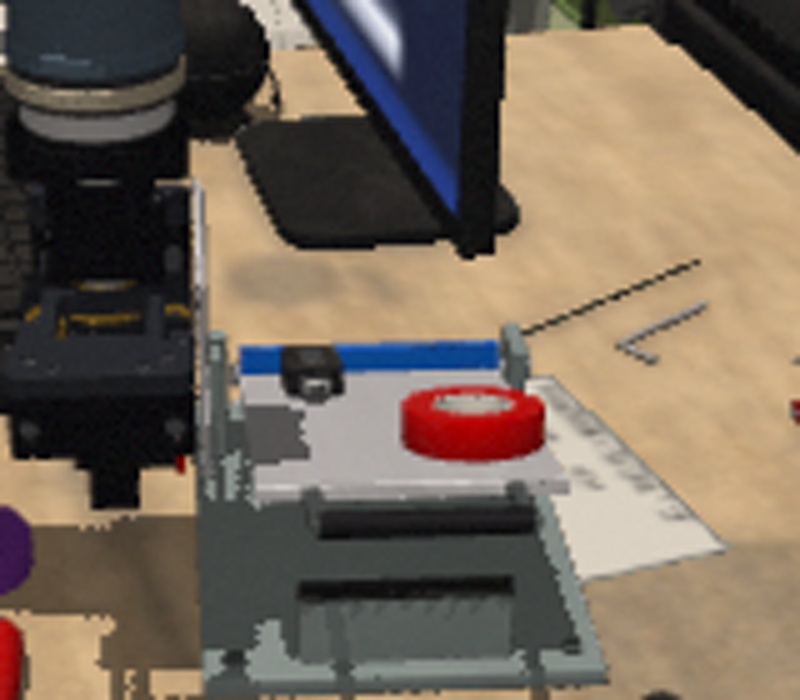

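The pointer reads about 0.277–0.28 and the plate 0.247 (0.2425 in this view). The pin needs to come down about 5.5 mm more.

Request:
{"api": "move_arm", "payload": {
  "increments": [
    {"gripper": 0.006, "delta_pos": [-0.0001, -0.0004, -0.002], "twist": 0},
    {"gripper": 0.006, "delta_pos": [-0.0002, -0.001, -0.004], "twist": 0},
    {"gripper": 0.006, "delta_pos": [-0.0003, -0.0014, -0.0055], "twist": 0},
    {"gripper": 0.006, "delta_pos": [-0.0003, -0.0014, -0.0055], "twist": 0},
    {"gripper": 0.006, "delta_pos": [-0.0003, -0.0014, -0.0055], "twist": 0}
  ]
}}

```text
t: 19.65
ee_pos: [0.4589, -0.173, 0.0853]
tcp_rot: [0.0, 0.996, -0.092, 0.0]
wrist_force: [1.1, -2.2, 0.4]
finger_gap: 0.112
```

```bash
python3 pt.py 16
```

```text
19.65 [ 0.4589 -0.173   0.0853] [ 1.1 -2.2  0.4] 0.112
strip 2279
strip th 0.25794760121238675 z0 0.05980382096858515 0.020066922090674236 0.19130707679784464
plate th 0.24236629549197933 z0 0.06019859179870981 35387
pin r,z 0.18428174581854323 0.10846994038538456 th 0.25973151858054516 1822
```

The measurements disagree by about 0.01 rad. I'll release, back off straight up, and measure with an unobstructed view.

Request:
{"api": "move_arm", "payload": {
  "increments": [
    {"gripper": 0.012, "delta_pos": [0, 0, 0], "twist": 0},
    {"gripper": 0.02, "delta_pos": [0, 0, 0], "twist": 0},
    {"gripper": 0.03, "delta_pos": [0, 0, 0], "twist": 0},
    {"gripper": 0.036, "delta_pos": [0, 0, 0], "twist": 0},
    {"gripper": 0.036, "delta_pos": [0, 0, 0.02], "twist": 0},
    {"gripper": 0.036, "delta_pos": [0, 0, 0.06], "twist": 0},
    {"gripper": 0.036, "delta_pos": [0, 0, 0.11], "twist": 0},
    {"gripper": 0.036, "delta_pos": [-0.02, 0, 0.16], "twist": 0},
    {"gripper": 0.036, "delta_pos": [-0.02, 0, 0.16], "twist": 0},
    {"gripper": 0.036, "delta_pos": [-0.02, 0, 0.16], "twist": 0}
  ]
}}

```text
t: 21.0
ee_pos: [0.4384, -0.1725, 0.2449]
tcp_rot: [-0.0, 0.996, -0.091, -0.0]
wrist_force: [0.5, 0.6, -0.5]
finger_gap: 0.413
```

```bash
python3 pt.py 17; python3 - <<'E'
from fr import *
m,T=W('top');t,d=ctrl.get_image('top');cv2.imwrite('pics/t17.png',t);t=t.astype(int);P=cloud(m,T,d);a,r,z=fr(P)
k=(a<-.085)&(a>-.12)&(r>.02)&(r<.2)&(z>.04)&(z<.2)&(t[...,2]-t[...,1]>60);print(k.sum())
if k.sum()>8:q=np.polyfit(r[k],z[k],1);print('top strip',np.arctan(q[0]),q[1],'at .18',np.polyval(q,.18))
k=(abs(a)<.06)&(r>.03)&(r<.22)&(t.min(2)>105)&(t.max(2)-t.min(2)<25)&(abs(z-.06-.25*r)<.015)
q=np.polyfit(r[k],z[k],1);print('top plate',np.arctan(q[0]),q[1],k.sum())
E
```

```text
21.0 [ 0.4384 -0.1725  0.2449] [ 0.5  0.6 -0.5] 0.413
strip 614
strip th 0.2712429761271344 z0 0.05830002653003344 0.02034712426849077 0.1906837830148761
plate th 0.24478852030394324 z0 0.059719353695051484 15181
pin r,z 0.184139187275135 0.10878294907671915 th 0.2615105657491793 378
17
top strip 0.29929684175549903 0.057572878042575576 at .18 0.11311475342248495
top plate 0.2482195176424106 0.06045213611574113 1054
```

View pics/w17.png

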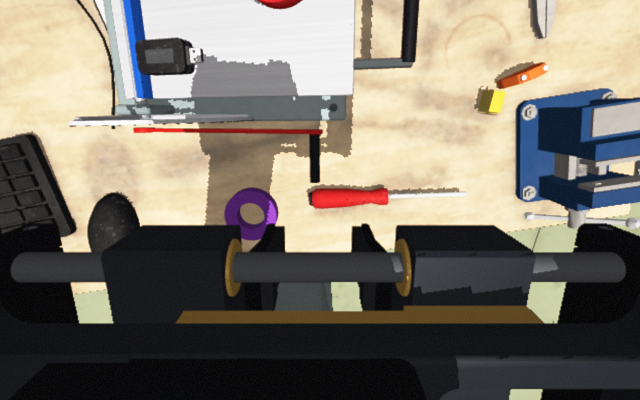

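View pics/s17.png

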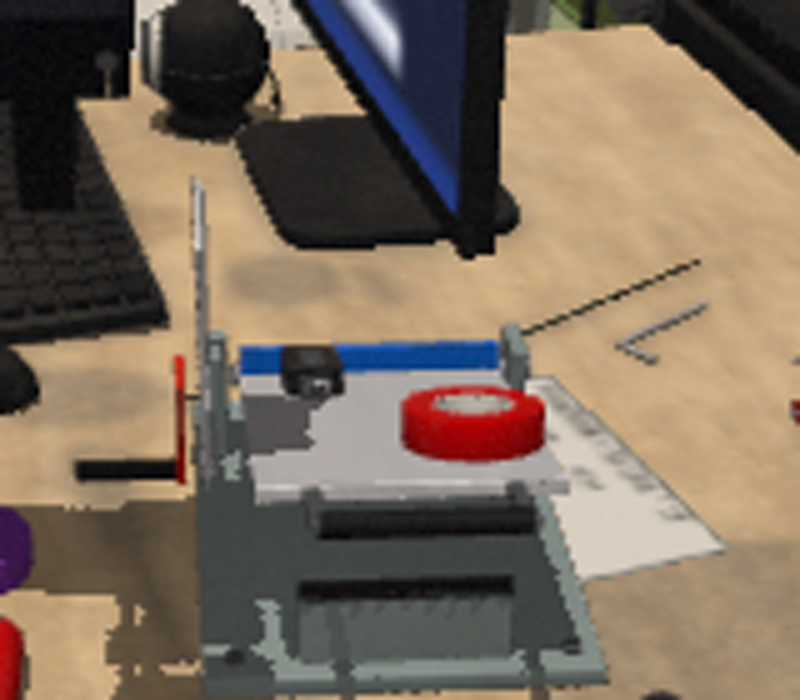

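```bash
python3 - <<'E'
from fr import *
m,T=W('side');im,d=ctrl.get_image('side')
g=im.max(2).astype(float)
def w(a,r,z):
    xy=H+np.outer(np.atleast_1d(a),ex)-np.outer(np.atleast_1d(r),ey); return np.c_[xy,np.broadcast_to(z,len(xy))]
def pol(L,th,n=0): return L*np.cos(th)-n*np.sin(th), .055+L*np.sin(th)+n*np.cos(th)
def centroid(ul,vr,thr=110):
    res=[]
    for u in ul:
        col=g[vr[0]:vr[1],u]; wgt=np.clip(thr-col,0,None); res.append((wgt*np.arange(*vr)).sum()/wgt.sum())
    return np.array(res)
for th in(.235,.247,.26,.275):
    r,z=pol(.19,th);p=proj(m,T,w([-.15,-.134,-.11],r,z)); r,z=pol(.27,th);b=proj(m,T,w([-.035,0,.035],r,z))
    e=proj(m,T,w([-.06,0,.06],*pol(.225,th,4)))
    print(th,'pin',p.round(2).tolist(),'bar',b.round(2).tolist())
print(g[176:196:1,282].astype(int),g[176:196,288].astype(int))
print(g[186:204,350].astype(int),g[186:204,360].astype(int))
crop(im,265,305,165,205,12,'pics/sz.png')
E
```

```text
0.235 pin [[274.74, 185.6], [281.81, 185.42], [292.39, 185.15]] bar [[327.98, 195.75], [344.61, 195.31], [361.16, 194.87]]
0.247 pin [[274.69, 184.64], [281.77, 184.46], [292.36, 184.19]] bar [[327.98, 194.29], [344.62, 193.85], [361.2, 193.41]]
0.26 pin [[274.65, 183.59], [281.73, 183.42], [292.33, 183.15]] bar [[327.97, 192.69], [344.64, 192.25], [361.23, 191.81]]
0.275 pin [[274.6, 182.38], [281.68, 182.2], [292.3, 181.94]] bar [[327.97, 190.83], [344.65, 190.4], [361.27, 189.96]]
[186 184 182 178 169 163  43  21  15  17 117 153 152 149 155 159  83  76
  75  74] [186 187 188 192 192 150  39  20  22  13 178 177 177 175  95  86  83  84
  84  82]
[200 155 145  98  70  57  31  38  29  21  14  53  68  67  68  69  68  70] [191 156 154  79  68  46  32  38  29  25  14  67  68  68  66  65  68  68]
```

View pics/sz.png

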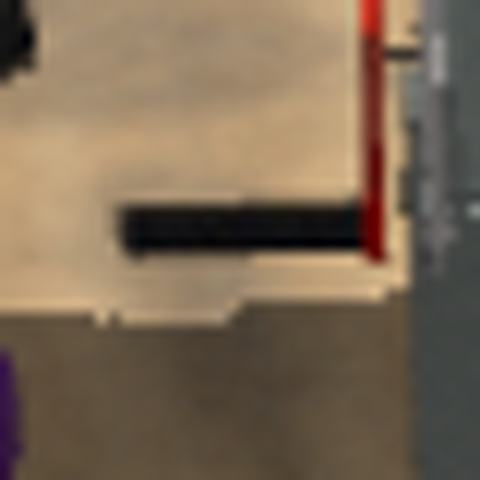

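The side view has the pin at row ≈183.5 and the bar at ≈194. From these the pointer is about 0.26 against the plate's 0.247, and the wrist depth gives the same. I'll re-grip the pin and lower it about 2.6 mm.

Request:
{"api": "move_arm", "payload": {
  "increments": [
    {"gripper": 0.036, "delta_pos": [0.02, 0, 0], "twist": 0},
    {"gripper": 0.036, "delta_pos": [0.02, 0, -0.05], "twist": 0},
    {"gripper": 0.036, "delta_pos": [0.02, 0, -0.1], "twist": 0},
    {"gripper": 0.036, "delta_pos": [0.02, 0, -0.14], "twist": 0},
    {"gripper": 0.036, "delta_pos": [0.02, 0, -0.16], "twist": 0},
    {"gripper": 0.036, "delta_pos": [0.02, 0, -0.16], "twist": 0},
    {"gripper": 0.02, "delta_pos": [0.02, 0, -0.16], "twist": 0},
    {"gripper": 0.006, "delta_pos": [0.02, 0, -0.16], "twist": 0},
    {"gripper": 0.006, "delta_pos": [0.02, 0, -0.16], "twist": 0},
    {"gripper": 0.006, "delta_pos": [0.02, 0, -0.16], "twist": 0}
  ],
  "newtons": 12
}}

```text
t: 22.45
ee_pos: [0.4592, -0.173, 0.086]
tcp_rot: [0.0, 0.996, -0.092, 0.001]
wrist_force: [-0.4, -0.1, 1.1]
finger_gap: 0.11
```

```bash
python3 pt.py 18
```

```text
22.45 [ 0.4592 -0.173   0.086 ] [-0.4 -0.1  1.1] 0.11
strip 2236
strip th 0.25790964080428364 z0 0.05987397854157155 0.020216459449741247 0.19130883996602285
plate th 0.24235615097501662 z0 0.060207979106302406 35491
pin r,z 0.18428210293789604 0.10862012683383243 th 0.2604921110996099 1817
```

Request:
{"api": "move_arm", "payload": {
  "increments": [
    {"gripper": 0.006, "delta_pos": [-0.0001, -0.0003, -0.001], "twist": 0},
    {"gripper": 0.006, "delta_pos": [-0.0001, -0.0006, -0.002], "twist": 0},
    {"gripper": 0.006, "delta_pos": [-0.0001, -0.0007, -0.0026], "twist": 0},
    {"gripper": 0.006, "delta_pos": [-0.0001, -0.0007, -0.0026], "twist": 0},
    {"gripper": 0.006, "delta_pos": [-0.0001, -0.0007, -0.0026], "twist": 0}
  ]
}}

```text
t: 23.18
ee_pos: [0.459, -0.1738, 0.0828]
tcp_rot: [0.0, 0.996, -0.092, 0.0]
wrist_force: [0.9, -2.8, -0.0]
finger_gap: 0.106
```

```bash
python3 pt.py 19
```

```text
23.175 [ 0.459  -0.1738  0.0828] [ 0.9 -2.8 -0. ] 0.106
strip 2353
strip th 0.2417258544368956 z0 0.05955218145147594 0.020019885283488536 0.19215112444538873
plate th 0.24238243221972958 z0 0.060230418229265816 36003
pin r,z 0.1850932956840482 0.10544734863145964 th 0.24332043354863075 1824
```

In the same view the strip (0.2417), pin (0.2433) and plate (0.2424) now agree. Releasing, clearing the bench and checking.

Request:
{"api": "move_arm", "payload": {
  "increments": [
    {"gripper": 0.012, "delta_pos": [0, 0, 0], "twist": 0},
    {"gripper": 0.02, "delta_pos": [0, 0, 0], "twist": 0},
    {"gripper": 0.03, "delta_pos": [0, 0, 0], "twist": 0},
    {"gripper": 0.036, "delta_pos": [0, 0, 0], "twist": 0},
    {"gripper": 0.036, "delta_pos": [0, 0, 0.02], "twist": 0},
    {"gripper": 0.036, "delta_pos": [0, 0, 0.06], "twist": 0},
    {"gripper": 0.036, "delta_pos": [0, 0, 0.11], "twist": 0},
    {"gripper": 0.036, "delta_pos": [-0.02, 0, 0.16], "twist": 0},
    {"gripper": 0.036, "delta_pos": [-0.02, 0, 0.16], "twist": 0},
    {"gripper": 0.036, "delta_pos": [-0.02, 0, 0.16], "twist": 0}
  ]
}}

```text
t: 24.52
ee_pos: [0.4383, -0.1732, 0.2423]
tcp_rot: [-0.0, 0.996, -0.091, -0.0]
wrist_force: [-0.8, 0.3, -0.5]
finger_gap: 0.413
```

```bash
python3 pt.py 20; python3 - <<'E'
from fr import *
im=cv2.imread('pics/s20.png');im2,_=ctrl.get_image('side');g=im2.max(2)
for u in(278,282,288):print(g[178:192,u])
t,_=ctrl.get_image('top');crop(t,235,435,110,250,4,'pics/t20.png')
E
```

```text
24.525 [ 0.4383 -0.1732  0.2423] [-0.8  0.3 -0.5] 0.413
strip 615
strip th 0.2528455922935227 z0 0.05843847375341509 0.02018773789961848 0.1923035173035723
plate th 0.2446419072335081 z0 0.05976912329353604 15308
pin r,z 0.1855639955087735 0.10557343962799448 th 0.2433673622384434 362
[181 169 167 166 166  93  22  18  15  47 154 162 163 166]
[182 178 168 162 158  91  24  22  14  45 147 150 155 158]
[187 190 191 192 188  74  19  19  16  91 174 175  94  86]
```

View pics/w20.png

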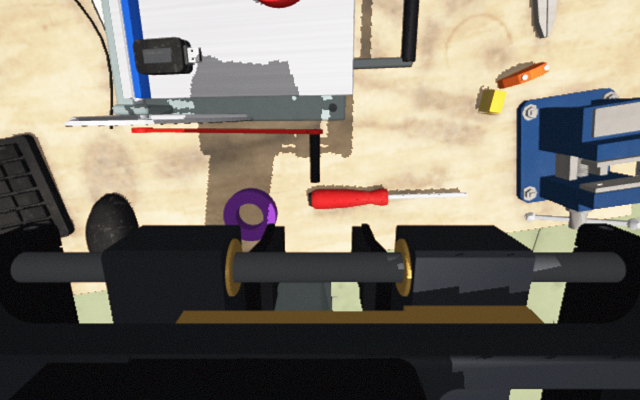

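View pics/s20.png

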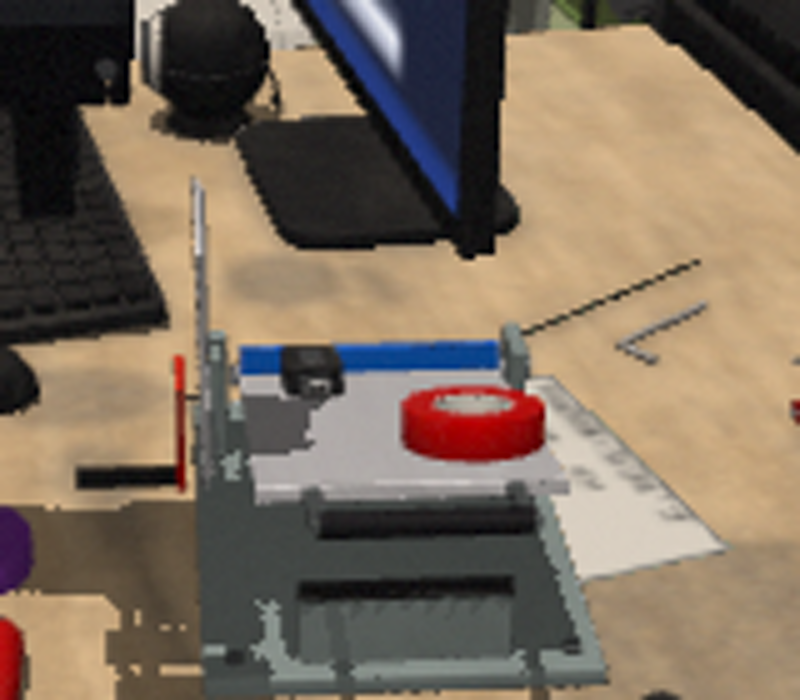

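```bash
python3 -c "
from bench import ctrl
print(ctrl.job_done())"
```

```text
the job is handed in; nothing more can be done
None
```

The adapter slipped at a plate angle of about 0.245–0.25 rad, and the job was handed in at about 24.7 s of the 72 s allowed.

**What I did:** I gripped the handle bar at 22 N and raised the plate slowly, ending in 4 mm steps. When the adapter let go I stopped and let it slide to the blue stop. The tape roll stayed where it was. I then let go of the handle and swung the pointer down by its pin.

**Pointer:** My first placing was about 0.013 rad too high. I re-gripped the pin, lowered it about 2.6 mm and let go. Nothing was touching the robot when I handed in.

**Last checks (rad):**

| Part | Measured from | Angle |
|---|---|---|
| Plate | Wrist camera depth | 0.245 (0.247 just after letting go of it) |
| Plate | Top camera depth | 0.248 |
| Pointer | Pin, wrist camera | 0.243 |
| Pointer | Pin, side camera | about 0.24–0.245 |
| Pointer | Strip, close view while still gripped | 0.242 (plate read 0.242 in the same view) |
| Pointer | Strip, wrist camera after backing off | 0.253 |

- **Disagreement:** The 0.253 reading comes from few, noisy points. I trusted the other readings, which put the pointer within about 0.005 rad of the plate.
- **Other things on the bench:** In the last pictures the adapter is still at the stop, the tape roll hasn't moved, and the bystanders in view look undisturbed.

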